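# Date-stamp a carton and keep the press held at its third click

## Robot

A 6-joint arm with a two-finger parallel gripper is mounted at the origin on the work surface. World frame = base frame: x ahead of the robot, y to its left, z up, the work surface at z = 0. Lengths are in m, angles in degrees, forces in N, time in s.
With the tool pointing down it reaches from about 0.325 to 0.775 m from the base axis. Payload 5.5 kg.
Tool frame: the origin (TCP) lies on the centre line of the jaws, within the pads' length; the fingertips stand 11 mm ahead of it and the grasp point (between the pads) lies 8 mm behind it; z points along the fingers, y is the line along which they close (so a half turn about z gives the same grasp; the last joint's range is limited). The gripper opens to 85 mm and grips with 20 to 120 N. Pads are 22 mm wide; open, the fingers measure 114 mm over their backs; the gripper's body (76 mm by 85 mm) begins 54 mm behind the grasp point. The pads swing forward as they close: fully open they stand 13 mm farther back than shut.
Start: joints at [68.944, 5.22, 70.514, -0, 104.267, -3.249], TCP at [0.183, 0.571, 0.242] pointing down, gripper open.
Joint ranges: [-164.24, 164.24], [-49.07, 125.15], [9.68, 141.18], [-86.29, 266.29], [3.28, 154.24], [-151.56, 151.56]. Speed limits (degrees/s): [147.25, 147.25, 172.46, 180, 180, 180].

## Interface

Orientations are given as [roll, pitch, yaw] about the fixed x, y, z axes, in that order (R = Rz(yaw) Ry(pitch) Rx(roll)).
In Python, from station import robot gives the robot as it stands. The module is installed in compiled form; this text tells all that it offers. Calls block until the motion is done:
- robot.reach(position, orientation): joint-space move of the TCP to a pose.
- robot.move_l(position, rot=None, rate=0.15, force_limit=None): straight line of the TCP; rot=None keeps the orientation; rate is the mean speed in m/s. With force_limit (N) it stops when the force on the tool has changed by that much, and returns True; else False.
- robot.move_joints(angles): joint-space move.
- robot.grip(opening, grasp_force=None): opening from 0.0 (shut) to 1.0 (fully open); grasp_force is the grip in N (None keeps the last); returns when the fingers have stopped.
- robot.wait(seconds).
- robot.inverse_kinematics(position, orientation): joint angles nearest the present ones, or None.
- robot.sense(): the state.
- robot.get_image(name): name is "scene" or "top" or "wrist"; returns (picture, depth): 420x560x3 uint8, blue, green, red; 420x560 float32, m along the optical axis (not along the pixel's ray), 0 where there is no reading.
- robot.camera_info(name): a dict with "fovy" (degrees; the focal length in pixels is half the picture's height over the tangent of half this angle, whatever the lens; pixels are square), "cx", "cy" (the principal point, pixels), "world_from_camera" (4x4, takes a point from camera to world coordinates). Camera axes: x right, y down, z forward; pixel columns grow to the right and rows downward; lengths in m; the calibration is good to about 2 mm. A picture is of the moment at which its call begins: read the wrist's pose just before it. camera_info takes no time and is no camera call; for the wrist camera it gives the pose at the moment of the call.
A pose or a line that the arm cannot do raises robot.PlanningError and nothing moves.
- robot.sign_off(): hands the job in; it is judged then, once.
The state is a dict: "time_s": time; "joints": joint angles; "qvel": joint speeds; "tau": joint torques, N m; "tool_pos": TCP position; "tool_rot": TCP orientation; "wrist_force": force on the tool from outside, world axes, zero at the start; "moment": the same for the moment, N m; "finger_gap": opening from 0.0 (shut) to 1.0 (fully open); "finger_force": force on a finger pad.
Only numpy, scipy, OpenCV 4.12 (cv2) and the standard library are available. Lean on these libraries where they do the work, as an engineer would, in place of code of your own. Each camera call takes 0.05 s, during which the arm holds its last target. There are 200 camera calls.

## Task

Advance the date first: turn the bar knob on the low setter box clockwise to its stop, then let it spring all the way back. Then stamp the carton: press the crossbar of the stamping press's lever down past its first two clicks to the third of its four, never down to the fourth (that crushes the carton), and finish while still holding the crossbar at the third click against its spring. Leave the carton in the press and the other stock on the table where they stand.

Things in the scene. Friction and masses are not known exactly. Their poses are not given: they have to be found in the camera images.
- press: Fixed grey bench press. Origin: centre of the underside of its base, on the table; its x axis points from its front (lever side) to its back, y to its left, z up. Base 220 x 160 x 18 mm; column 55 x 70 mm at the back, up to 208 mm; head 70 mm wide (y from -35 to 35 mm), x from -30 to 105 mm, z from 155 to 210 mm. Four small brass studs on each cheek of the head mark the click directions of the lever arms.
- pivot (a point): Lever axis of the press, parallel to the press's y, at (40, 0, 170) mm in the press frame.
- crossbar (a point): Black round crossbar of the lever, 22 mm thick, 130 mm long along the press's y; origin at its centre. It joins two flat steel arms (8 mm wide, 18 mm deep, at y = -50 and +50 mm, so 92 mm free between them). It swings 170 mm from the pivot, on the front side. At rest it is 0.55 rad above level; at lever value q its centre is at x = 40 - 170 cos(0.55 - q), z = 170 + 170 sin(0.55 - q) mm in the press frame: z = 259 mm at rest, 219 first click, 175 second, 131 third, 90 fourth.
- lever (a joint): Lever angle, 0 at rest (up), grows as the crossbar is pressed down; clicks at 0.26, 0.52, 0.78 and 1.04 rad (the fourth is the stop). A spring always drives it back up: no click holds by itself. Pressing force at the crossbar is about 4 N at first, about 7 N at the third click, with a ripple of about 2 N: lightest shortly before a click, stiffest shortly after it, at most about 10 N.
- setter: Fixed grey steel box, 110 (x) x 100 (y) x 50 mm, with a bar knob on top; it stands to the left or to the right of the press. Origin: centre of its underside.
- knob_grip (a point): Point on the knob's vertical axis at mid-height of its grip bar, 77 mm above the table. The black grip bar is 50 mm long, 12 mm wide, 28 mm high (61 to 89 mm above the table). The point turns with the knob; its x axis runs along the bar (at rest along the setter's x).
- knob (a joint): Knob angle, 0 at rest, grows as it turns clockwise seen from above, to its stop at 1.2 rad; a spring of 0.05 N m at rest and 0.15 N m at the stop turns it back when it is let go.
- carton: Loose cardboard carton 85 x 75 x 49 mm on the press base under the ram; origin at the centre of its underside.
- tin: Loose round metal tin, diameter 100 mm, 60 mm high, on the side of the press where the setter is not; origin at the centre of its underside.
- jar: Loose jar, diameter 90 mm, 130 mm high; origin at the centre of its underside.
- can: Loose can, diameter 74 mm, 110 mm high; origin at the centre of its underside.
- tape: Loose roll of paper tape lying flat, diameter 80 mm, 24 mm high, in front of the press; origin at the centre of its underside.
- spice_box: Loose small carton 60 x 40 x 100 mm; origin at the centre of its underside.
- mug: Loose mug, diameter 80 mm, 90 mm high; origin at the centre of its underside.
There are look-alikes about, which are no part of the job. What is shaped like the setter but pink or yellow is not meant. What is shaped like the carton but blue is not meant.

How it is judged (in metres and radians):
On the way, in this order (a step that is already met when the one before it is completed fails the run):
1. the knob is turned to its stop (value of joint knob above 1.12 rad), for 0.1 s.
2. the knob has sprung back (value of joint knob below 0.08 rad), for 0.1 s.
3. the lever is pressed past the second click (value of joint lever above 0.56 rad).
4. the lever is held at the third click (value of joint lever between 0.68 and 0.9 rad), for 0.3 s.
At the end, for the whole second after the job is handed in: The lever stands at its third click (0.78 rad, within 0.10 rad below and 0.12 above) with the gripper bearing on the crossbar by more than 2 N, the knob is back within 0.08 rad of rest, and the carton lies on the press base within 15 mm of where it was (all of step 4 and contact force between any of the fingers, the arm and lever above 2 N and value of joint knob below 0.08 rad and z of carton in the frame of press below 0.022 m and distance of carton from where it was at the start of the episode below 0.015 m); the arm keeps its last pose, push and grip.
It fails at once if the lever is pressed down to the fourth click (value of joint lever above 0.97 rad).
It fails at once if the carton is shifted or other stock is pushed or tipped (distance of carton from where it was at the start of the episode above 0.02 m or distance of any of tin, jar, can, tape, spice_box, mug from where it was at the start of the episode above 0.03 m).
It also fails if it takes over 54 s, if anything falls off the work surface, if the arm or the gripper's body presses on something with over 40 N, if the wrist force passes 120 N, or if a joint passes its speed limit or range.

## Working session

There is one attempt and no reset: what is moved stays moved. The work goes in short steps, each a Python script; the robot and the scene stay as the last script left them, time stands still between calls to the robot, and variables do not carry over. Pictures are saved under pics/ and viewed, at most 10 in all, crops included, and the job is handed in when it is done.

```bash
mkdir -p pics; python3 - <<'E'
from station import robot
import cv2,numpy as np
for n in("scene","top"):
    im,d=robot.get_image(n); cv2.imwrite(f"pics/{n}0.png",im); np.savez(f"{n}0.npz",im=im,d=d,**{k:v for k,v in robot.camera_info(n).items() if k in("fovy","cx","cy","world_from_camera")})
    print(n,robot.camera_info(n), (d>0).mean())
print(robot.sense()["time_s"])
E
```

```text
scene {'fovy': 56.423070050457916, 'cx': 281.0024310622871, 'cy': 216.19276576586975, 'world_from_camera': array([[-0.03967351,  0.76352704, -0.64455602,  1.20688828],
       [ 0.99919829,  0.02685135, -0.02969482,  0.05058332],
       [-0.0053656 , -0.64521737, -0.7639802 ,  1.02210591],
       [ 0.        ,  0.        ,  0.        ,  1.        ]])} 0.9960289115646258
top {'fovy': 43.519864040145855, 'cx': 272.14612278626225, 'cy': 209.48166805029635, 'world_from_camera': array([[ 0.02890815, -0.9880747 ,  0.15123727,  0.27183067],
       [-0.99952256, -0.02692262,  0.01516018, -0.012332  ],
       [-0.01090769, -0.15160331, -0.98838123,  1.75711041],
       [ 0.        ,  0.        ,  0.        ,  1.        ]])} 0.9960756802721088
0.1
```

View pics/top0.png

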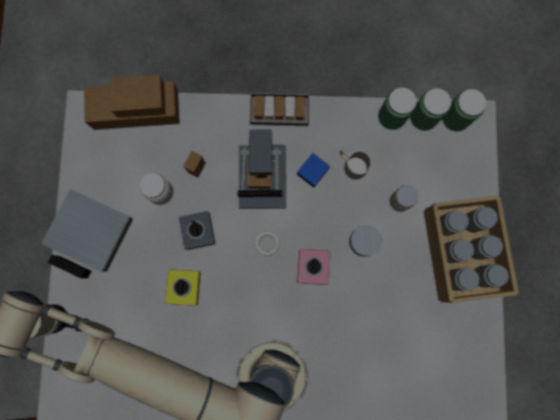

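View pics/scene0.png

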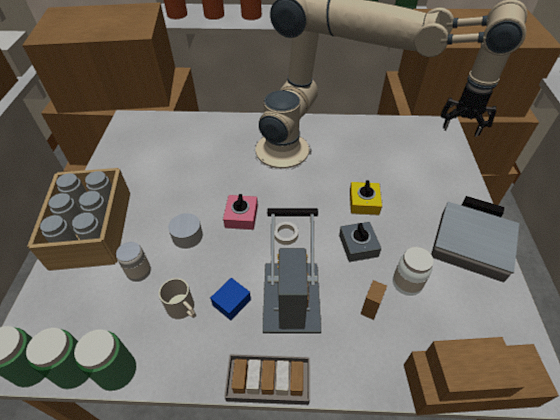

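Three boxes with knobs in the top view: grey (197,230), yellow (182,287) and pink (314,266). The grey one, left of the press, fits "grey steel", and the others are excluded by colour. The press is at (262,175) with its black crossbar at (260,193). The tape is at (267,244), the tin at (366,240). Next I measure with depth and make the confirming crop.

```bash
cat > h.py <<'E'
import numpy as np,cv2
def cloud(n):
    z=np.load(n+".npz"); d=z["d"]; f=d.shape[0]/2/np.tan(np.radians(z["fovy"])/2)
    v,u=np.mgrid[:d.shape[0],:d.shape[1]]
    P=np.stack([(u-z["cx"])/f*d,(v-z["cy"])/f*d,d],-1); T=z["world_from_camera"]
    return z["im"],P@T[:3,:3].T+T[:3,3],d>0
def rect(p): 
    (c,s,a)=cv2.minAreaRect((p[:,:2]*1000).astype(np.float32)); return np.round(c,1),np.round(s,1),round(a,1),len(p)
E
python3 - <<'E'
from h import *
for n in("top0","scene0"):
    im,W,ok=cloud(n); print(n)
    x,y,z=W[...,0],W[...,1],W[...,2]
    print("table z",np.median(z[ok&(abs(z)<.03)]),np.std(z[ok&(abs(z)<.01)]))
    g=im.astype(int); br=g.max(-1); sat=br-g.min(-1)
    # approximate locations
    for nm,u,v in (("setter",197,230),("press",262,195),("tape",267,244)):
        if n=="top0": print(nm,W[v,u])
    S=(abs(x-.53)<.13)&(abs(y-.25)<.13)&ok
    P=(abs(y-.02)<.13)&(x>.45)&(x<.95)&ok
    for nm,m in (("settertop",S&(abs(z-.05)<.006)),("knob",S&(z>.066)&(z<.1)),("head",P&(abs(z-.21)<.008)),("crossbar",P&(z>.245)&(z<.29)),("base",P&(abs(z-.018)<.006)&(br<110))):
        if m.sum()>4: 
            m=cv2.morphologyEx(m.astype(np.uint8),cv2.MORPH_OPEN,np.ones((2,2)))>0
            p=W[m]; print(nm,rect(p),p.mean(0).round(4)) if len(p)>4 else 0
im=cv2.imread("pics/top0.png"); s=cv2.imread("pics/scene0.png")
a=cv2.resize(im[110:310,140:340],(600,600),interpolation=2); cv2.imwrite("pics/c1.png",cv2.convertScaleAbs(a,alpha=1.8))
E
```

```text
top0
table z -0.00035649065971643523 0.004084469814020491
setter [0.45546221 0.25299771 0.07807389]
press [0.54135209 0.04096907 0.26615105]
tape [ 0.42384084  0.02856374 -0.00473038]
settertop (array([365.9, 170.1]), array([389. , 131.2]), 44.1, 607) [0.4553 0.2553 0.0601]
knob (array([428.5, 197.1]), array([497.8, 160.8]), 35.3, 165) [0.5383 0.2982 0.0857]
head (array([540.8,  47.9]), array([540.8, 112.2]), 1.4, 986) [0.6842 0.0498 0.2108]
crossbar (array([453.8,  56.3]), array([147.3, 360.1]), 88.4, 361) [0.5538 0.044  0.231 ]
base (array([608.9,  50. ]), array([174.6, 667.2]), 87.2, 866) [0.6328 0.0367 0.0373]
scene0
table z 0.0013707039857000503 0.002349740386918007
settertop (array([519. , 289.9]), array([262.4, 123.5]), 13.8, 724) [0.4782 0.267  0.0498]
knob (array([535. , 310.5]), array([242.9,  41.7]), 26.8, 234) [0.554  0.3221 0.083 ]
head (array([845.2,  75.5]), array([720.9, 127.2]), 2.3, 1468) [0.6955 0.0579 0.2063]
crossbar (array([455. ,  67.4]), array([272.1, 174. ]), 5.4, 520) [0.5292 0.0543 0.2279]
base (array([815.3,  -0. ]), array([246.5, 750.3]), 79.2, 1790) [0.7115 0.0453 0.0305]
```

View pics/c1.png

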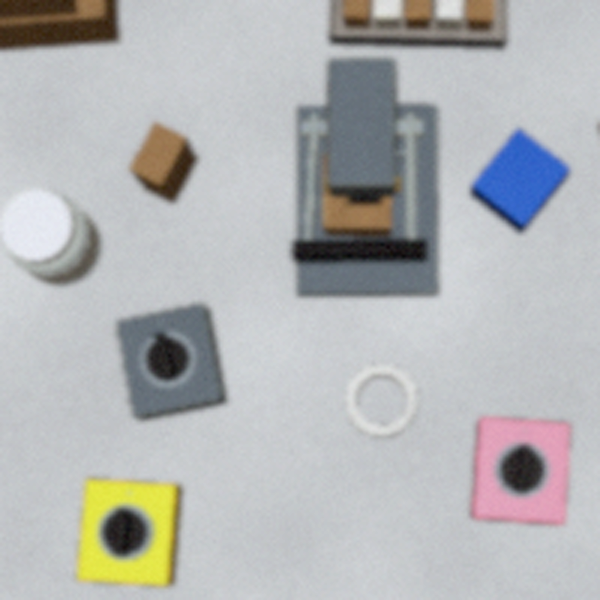

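The crop confirms it: the grey box at crop (172,360) with a black knob is the setter; yellow (128,530) and pink (522,470) are not. The press has the brown carton under its head and the crossbar at (360,250). Next come rays onto planes and a wrist close-up.

```bash
cat >> h.py <<'E'
def onplane(z,uv,h):
    f=z["d"].shape[0]/2/np.tan(np.radians(z["fovy"])/2); T=z["world_from_camera"]; uv=np.asarray(uv,float)
    r=np.c_[(uv[:,0]-z["cx"])/f,(uv[:,1]-z["cy"])/f,np.ones(len(uv))]@T[:3,:3].T
    return T[:3,3]+r*((h-T[2,3])/r[:,2])[:,None]
def blob(m,z,h,seed):
    n,l=cv2.connectedComponents(m.astype(np.uint8)); k=l[seed[1],seed[0]]
    c=max(cv2.findContours((l==k).astype(np.uint8),0,1)[0],key=cv2.contourArea)[:,0]
    p=onplane(z,c,h); return rect(p),cv2.boundingRect(c)
def snap(robot,n,name):
    i=robot.camera_info(n); im,d=robot.get_image(n); cv2.imwrite(f"pics/{name}.png",im)
    np.savez(name+".npz",im=im,d=d,**{k:i[k] for k in("fovy","cx","cy","world_from_camera")})
E
python3 - <<'E'
from h import *
z=np.load("top0.npz"); im=z["im"]; hsv=cv2.cvtColor(im,cv2.COLOR_BGR2HSV)
br=im.max(-1)
print(im[240,190],im[230,197],im[193,260],im[150,262],im[205,262],im[260,240])
m=br<118
print("setter",blob(m,z,.05,(186,225)))
k=br<40
print("knob",blob(k,z,.089,(196,230)))
for h in(.259,):print("bar",blob(k,z,h,(260,193)))
print("press",blob((br<118),z,.018,(262,203)))
from station import robot
robot.reach([.44,.25,.30],[180,0,0]); print(robot.sense()["tool_rot"],robot.sense()["joints"],robot.sense()["time_s"])
snap(robot,"wrist","w1")
E
```

```text
[70 63 58] [10 11 13] [14 13 16] [67 62 56] [66 62 56] [115 113 111]
setter ((array([ 5.722e+02, -1.000e-01]), array([1404.4, 1954.1]), 1.3, 2042), (0, 0, 560, 420))
knob ((array([458.1, 258.7]), array([43.7, 35.9]), 47.2, 35), (190, 221, 12, 15))
bar ((array([552.2,  48.8]), array([ 28.8, 124.8]), 3.1, 109), (238, 187, 44, 11))
press ((array([5.778e+02, 1.000e-01]), array([1430.7, 1990.8]), 1.3, 2042), (0, 0, 560, 420))
[-1.79994465e+02  1.58235659e-02  8.50052080e-02] [ 2.57934424e+01 -8.06954411e+00  7.77129417e+01  1.26412607e-02
  1.10368458e+02  1.15712837e+02] 1.9
```

View pics/w1.png

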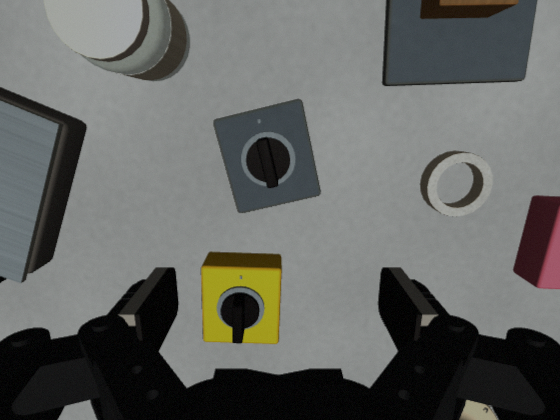

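The wrist view shows the grey setter centred at (267,156), with its bar running (262,137)–(272,187) and the dial ring around it. The front edge of the press base runs (387,84)–(525,80).

```bash
python3 - <<'E'
from h import *
z=np.load("w1.npz"); im=z["im"]; br=im.max(-1)
print(im[190,240],im[60,450],im[230,300],im[137,262],im[160,250])
m=br<100
print("setter",blob(m,z,.05,(235,185)))
print("setter-hsv",im[150:165:5,[243,247,250,255,262,266,270,280,290,295]].max(-1))
# inner dark disc / ring
k=br<38
n,l,s,c=cv2.connectedComponentsWithStats(k[90:220,205:330].astype(np.uint8))
print(s[1:],c[1:])
kk=l==np.argmax(s[1:,4])+1
cc=max(cv2.findContours(kk.astype(np.uint8),0,1)[0],key=cv2.contourArea)[:,0]+[205,90]
for h in(.05,.06,.089): print(h,rect(onplane(z,cc,h)))
# press base front edge
e=[]
for u in range(400,516,5):
    v=np.where(br[60:110,u]<100)[0]; e.append((u,60+v.max()))
p=onplane(z,e,.018); f=np.polyfit(p[:,1],p[:,0],1); print("front edge x=",f,"yaw",-np.degrees(np.arctan(f[0])))
r=br[40]; print("left edge u",np.where(r[350:]<100)[0][0]+350,onplane(z,[(np.where(r[350:]<100)[0][0]+350,40)],.018), "right",onplane(z,[(np.where(r[380:556]<100)[0][-1]+380,40)],.018))
a=cv2.resize(im[90:220,200:335],(800,600)[0:1]+(600,) if 0 else (620,600),interpolation=2);cv2.imwrite("pics/c2.png",cv2.convertScaleAbs(a,alpha=2.5))
# top view press
z=np.load("top0.npz"); im=z["im"]; sub=(im.max(-1)<95); sub[:,:225]=0; sub[:,292]=0; sub[:128]=0; sub[215:]=0
print("press top",blob(sub,z,.018,(262,203)))
E
```

```text
[76 72 63] [79 75 67] [140 142 139] [75 72 66] [19 20 23]
setter ((array([462.4, 262.9]), array([109. ,  99.3]), 13.3, 353), (213, 99, 108, 114))
setter-hsv [[117 107  26  28  22  23  11  22 119  75]
 [117  29  26  26  18  24  13  28 111  84]
 [119  23  23  22  21  23  22  27 103  90]]
[[  42   48   43   50 1546]] [[62.92755498 70.51746442]]
0.05 (array([459.9, 262.2]), array([49.3, 48.1]), 51.9, 131)
0.06 (array([461.2, 261.9]), array([48. , 46.9]), 51.9, 131)
0.089 (array([465. , 261.1]), array([44.3, 43.2]), 51.9, 131)
front edge x= [-0.03484819  0.5457215 ] yaw 1.9958467218646427
left edge u 384 [[0.5882515  0.13525811 0.018     ]] right [[ 0.58862419 -0.02533974  0.018     ]]
press top ((array([678.8,  55.6]), array([274.1, 168.1]), 1.4, 243), (236, 129, 51, 80))
```

View pics/c2.png

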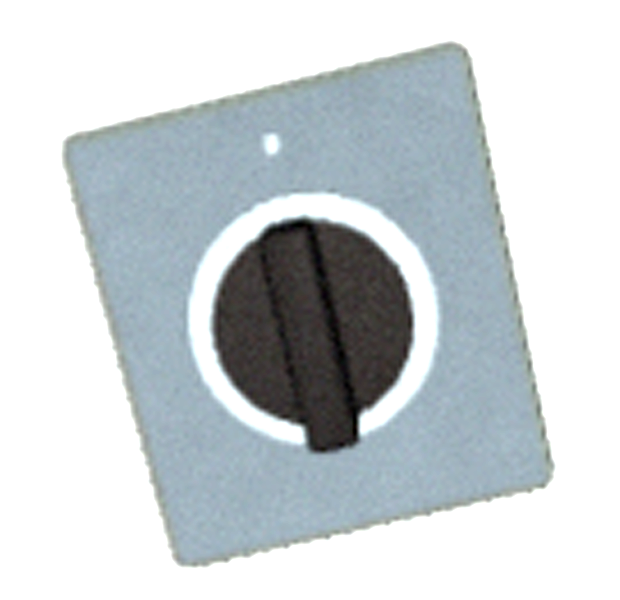

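```bash
python3 - <<'E'
from h import *
from station import robot
z=np.load("w1.npz")
f=lambda pts:np.array([[200+a/4.593,90+b/4.615] for a,b in pts])
bar=onplane(z,f([(286,224),(333,445)]),.089); ring=onplane(z,f([(314,318)]),.05)
c=bar.mean(0); d=bar[0]-bar[1]; yaw=np.degrees(np.arctan2(d[1],d[0]))
print(bar,c,ring,"yaw",yaw,np.linalg.norm(d))
x,y=(c[:2]+ring[0,:2]+np.array([.4624,.2629]))/3
ya=180+13.0
print(x,y)
robot.reach([x,y,.17],[180,0,ya-360]); s=robot.sense(); print(s["joints"],s["tool_rot"])
hit=robot.move_l([x,y,.076],rate=.08,force_limit=8); s=robot.sense(); print(hit,s["tool_pos"],s["time_s"])
if not hit:
    robot.grip(0,60); s=robot.sense(); print(s["finger_gap"],s["finger_force"],s["wrist_force"],s["moment"],s["time_s"])
E
```

```text
[[0.48659429 0.26709918 0.089     ]
 [0.43866235 0.25713305 0.089     ]] [0.46262832 0.26211611 0.089     ] [[0.46167852 0.26229787 0.05      ]] yaw 11.745732955151949 0.048957066312922966
0.46223561430611126 0.2624379952272601
[ 2.59208925e+01 -5.49905083e+00  8.85162538e+01 -2.23788861e-03
  9.69732806e+01 -7.70630373e+01] [-1.79999966e+02  9.77222069e-03 -1.67016342e+02]
False [0.46263802 0.26261959 0.07681259] 6.1
0.12460418676698626 60.58685481548309 [ 0.01077855 -3.73011497  3.68008895] [-0.67908998  0.09848239  0.04494805] 6.7667
```

```bash
python3 - <<'E'
from h import *
from station import robot
q0=np.array(robot.sense()["joints"])
for a in (15,30,45,57,66,70.5):
    q=q0.copy(); q[5]+=a; robot.move_joints(list(q)); s=robot.sense()
    print(a,s["joints"][5]-q0[5],np.round(s["moment"],2),np.round(s["wrist_force"],1),s["time_s"])
robot.wait(.3); s=robot.sense(); print(s["joints"][5]-q0[5],s["finger_gap"],np.round(s["moment"],2))
snap(robot,"wrist","w2")
E
```

```text
15 14.780374342750825 [-0.43  0.03  0.05] [ 0.2 -3.6  1. ] 7.125
30 29.657069170858982 [-0.7   0.03  0.09] [-1.  -5.6  2.7] 7.4833
45 44.723142901511196 [-0.89  0.09  0.11] [-1.3 -5.9  2.2] 7.8417
57 56.72790385088462 [-1.02  0.18  0.12] [-1.1 -6.7  3.3] 8.1583
66 65.73067862183233 [-1.09  0.25  0.2 ] [-1.9 -6.9  3.5] 8.4333
70.5 70.16058099656154 [-1.21  0.23  0.77] [-1.7 -6.4  4.1] 8.6833
70.14279595949688 0.1255218172958039 [-1.22  0.22  0.76]
```

View pics/w2.png

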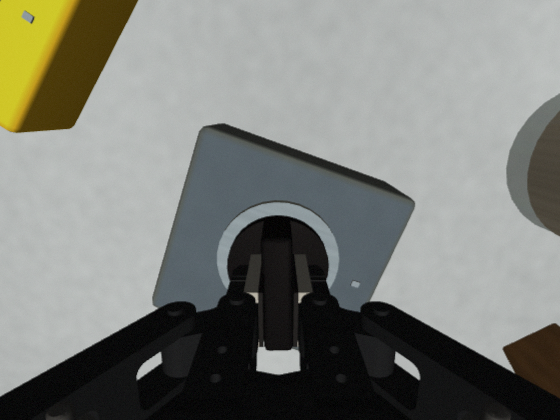

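The wrist picture shows the bar held between the pads at (278,280), turned well away from the index dot (355,284). The torque step to 0.76 N m shows it is on its stop. I'll release it now, back off and look at the knob and crossbar.

```bash
python3 - <<'E'
from h import *
from station import robot
robot.grip(1.0); robot.wait(.6)
p=robot.sense()["tool_pos"]
robot.move_l([p[0],p[1],.18],rate=.12)
robot.reach([.40,.13,.37],[180,0,2]); robot.wait(.3)
snap(robot,"wrist","w3"); s=robot.sense(); print(s["joints"],s["time_s"],s["wrist_force"])
E
```

```text
[ 1.33761591e+01 -1.80351485e+01  7.88210580e+01  1.67319512e-04
  1.19234308e+02  1.01361405e+02] 13.3583 [0.66229134 0.27319358 0.33458607]
```

View pics/w3.png

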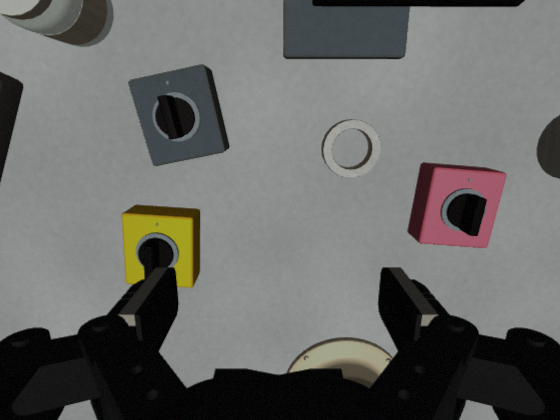

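The knob bar at (172,116) is aligned with the box again, so it has sprung back. The near edge of the crossbar spans (313,4)–(523,4), and the base front edge runs (284,57)–(407,58).

```bash
python3 - <<'E'
from h import *
z=np.load("w3.npz"); br=z["im"].max(-1)
r=np.where(br[1,290:]<40)[0]+290; print(r.min(),r.max())
e=onplane(z,[(r.min(),1),(r.max(),1)],.259); print("bar ends",e,e.mean(0))
ed=[]
for u in (330,360,500): ed.append((u,np.where(br[:20,u]<40)[0].max()))
print("near edge",onplane(z,ed,.255))
b=np.where(br[40,260:430]<100)[0]+260; print(onplane(z,[(b.min(),40),(b.max(),40)],.018))
ed=[(u,np.where(br[30:80,u]<100)[0].max()+30) for u in range(295,400,15)]
p=onplane(z,ed,.018); f=np.polyfit(p[:,1],p[:,0],1); print(f,np.polyval(f,.054))
E
```

```text
312 522
bar ends [[ 0.53883295  0.11496394  0.259     ]
 [ 0.54358243 -0.01636631  0.259     ]] [0.54120769 0.04929882 0.259     ]
near edge [[ 0.5381291   0.10302867  0.255     ]
 [ 0.53882098  0.08389884  0.255     ]
 [ 0.54204925 -0.00535993  0.255     ]]
[[ 0.56139912  0.13059392  0.018     ]
 [ 0.56707752 -0.02628296  0.018     ]]
[-0.03621201  0.54478463] 0.5428291806715221
```

```bash
python3 - <<'E'
from h import *
from station import robot
O=np.array([.655,.054]); c,s_=np.cos(np.radians(2)),np.sin(np.radians(2))
def bar(q,dz):
    x=.04-.17*np.cos(.55-q); z=.17+.17*np.sin(.55-q); return [O[0]+c*x,O[1]+s_*x,z+dz]
robot.grip(0.0,60)
robot.reach(bar(0,.06),[180,0,2])
b=np.array(robot.sense()["wrist_force"])
hit=robot.move_l(bar(0,.012),rate=.05,force_limit=2.5); s=robot.sense()
dz=s["tool_pos"][2]-.259; print(hit,dz,s["tool_pos"],np.array(s["wrist_force"])-b)
if hit and .01<dz<.035:
    for q in (.1,.2,.3,.4,.5,.6,.7,.78):
        robot.move_l(bar(q,.022),rate=.06); s=robot.sense()
        z=s["tool_pos"][2]-.022; print(q,round(.55-np.arcsin((z-.17)/.17),3),np.round(np.array(s["wrist_force"])-b,1),s["time_s"])
    robot.wait(.5); s=robot.sense(); print(s["tool_pos"],np.array(s["wrist_force"])-b,s["time_s"])
    snap(robot,"scene","s1"); snap(robot,"wrist","w4")
    im=cv2.imread("pics/s1.png"); cv2.imwrite("pics/c3.png",cv2.convertScaleAbs(cv2.resize(im[120:345,190:430],(640,600),interpolation=2),alpha=1.3))
E
```

```text
True 0.020150246252239712 [0.54938863 0.05037814 0.27915025] [-0.07596473 -0.0664211   3.21825749]
0.1 0.093 [-1.7  0.3  5. ] 16.0167
0.2 0.2 [-3.1  0.6  2.2] 16.45
0.3 0.294 [-3.5  0.2  6.7] 16.8833
0.4 0.397 [-4.9 -0.1  4.4] 17.3167
0.5 0.497 [-1.  -0.6  3.3] 17.75
0.6 0.593 [-4.3  1.   7.4] 18.1833
0.7 0.697 [-0.3  0.   3.6] 18.6167
0.78 0.775 [-1.   0.3  4.8] 18.9917
[0.52980536 0.0496415  0.15439321] [-1.23943149  0.35343481  4.7861286 ] 19.4917
```

View pics/c3.png

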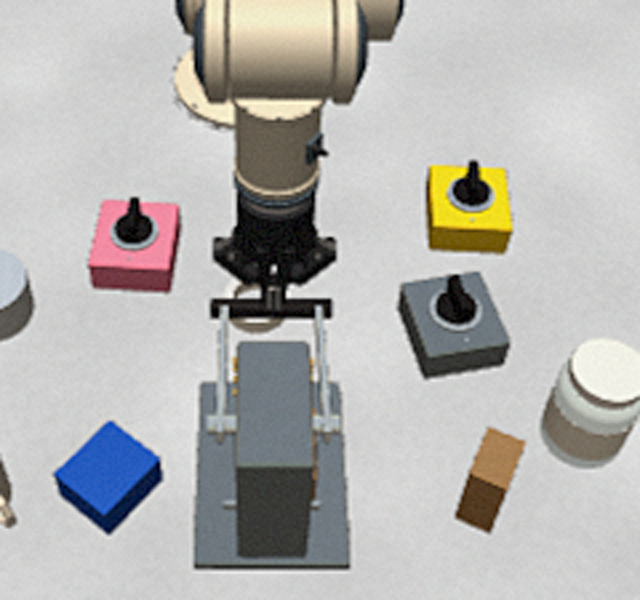

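The scene crop shows the fist on the middle of the crossbar at (272,307), with the lever down and the knob at (457,300) back at rest. The lever angle is about 0.78 rad with 4.8 N bearing.

```bash
python3 -c "
from station import robot
print(robot.sign_off())"
```

```text
the job is handed in; nothing more can be done
None
```

I turned the knob to its stop and let it spring back, then handed in with the crossbar held at the third click: about 0.78 rad worked out from the tool height, and about 5 N bearing. I do not have the verdict, as `sign_off()` returned none.

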